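# Shut and lock out one coolant valve in a crowded manifold

### The job

Isolate the coolant line that has the bar-shaped handle: turn that handle clockwise (seen from above) until you feel it come up against its seat, then nip it tight by about another 6 degrees, without straining it and without brushing the round knobs beside it. Then put the steel lockout cover over the shut handle so that it stands flat on the manifold, gently, and leave everything else where it is.

Things in the scene. Friction and masses are not known exactly. Their poses are not given: they have to be found in the camera images.
- manifold: Aluminium manifold block, fixed to the bench, 90 (x) x 270 (y) x 50 (z) mm; origin at the centre of its underside, z up, flat top 50 mm above it. Four valves stand on top in one row along its y axis, at y = -93, -31, 31 and 93 mm, x = 0: three with round knobs, one with a bar handle; which stands where varies. Hose stubs stick out 30 mm from its +x side, below the top.
- bar_handle: The handle to turn: a black flat bar 34 mm long (its x), 12 mm thick (its y), flat sides from 2 to 22 mm above this origin, which lies on the vertical turning axis 14 mm above the manifold's top; z up. It stands on a brass bonnet 32 mm across, 13 mm tall. It shuts clockwise seen from above (its yaw falls). The seat is met 0.4 to 1.1 rad from the start; it cannot be seen.
- bar_grip (a point): Point on the bar handle's turning axis at mid-height of its flat sides, 26 mm above the manifold's top. Turning it takes about 0.12 N m until it meets its seat; there the torque steps up to about 0.35 N m and then grows slowly, 0.04 N m for each 0.1 rad of nip. Held still between turns it reads less. Hold it firmly (about 40 N). Turning it back undoes the nip.
- seat (a joint): How far (m) the bar valve's soft seat, hidden in its bonnet, is crushed: 0 until the handle meets it, then 0.001 for each 0.1 rad that the handle is turned on. 0.001 is right; under 0.00035 it still leaks; over 0.0021 it is strained. It stays when the handle is released. The reading is coarse (noise about 0.0007), so the torque tells better.
- cover: Loose steel lockout cover, about 120 g, upright on the bench: an upside-down cup, 48 mm outer and 41 mm inner diameter, 44 mm tall, inside 40 mm deep, open below; on top a flat tab to grip, 30 mm long (its x), 12 mm thick (its y), 44 to 74 mm above the origin. Origin at the centre of its open underside, z up. It goes round the bar handle and bonnet with about 2 mm of play, rim on the manifold's top.
- round_a: One of the three alike round black fluted knobs, 34 mm in diameter and 22 mm tall, on its own brass bonnet in the row, 62 mm from the next valve; not to be touched. Origin on its axis at its underside, 14 mm above the manifold's top.
- round_b: Another of the three alike round black fluted knobs, 34 mm in diameter and 22 mm tall, on its own brass bonnet in the row, 62 mm from the next valve; not to be touched. Origin on its axis at its underside, 14 mm above the manifold's top.
- round_c: The third of the three alike round black fluted knobs, 34 mm in diameter and 22 mm tall, on its own brass bonnet in the row, 62 mm from the next valve; not to be touched. Origin on its axis at its underside, 14 mm above the manifold's top.
- sleeve_a: Loose white ceramic sleeve standing on the bench, 28 mm across, 45 mm tall; bystander, to be left alone. Origin at the centre of its underside.
- sleeve_b: Loose white ceramic sleeve standing on the bench, 28 mm across, 70 mm tall; bystander, to be left alone. Origin at the centre of its underside.
- gauge_ring: Loose flat steel ring gauge on the bench, 60 mm across, 18 mm tall; bystander, to be left alone. Origin at the centre of its underside.
- wrench: Loose wrench lying beyond the manifold; origin under its middle; bystander, to be left alone.
- oil_can: Loose grey bottle standing on the bench, 60 mm across, 120 mm tall; bystander, to be left alone. Origin at the centre of its underside.
Not all that is in view belongs to the job. What is shaped like the cover but black or yellow is not meant.

How it is judged:
On the way, in this order (a step that is already met when the one before it is completed fails the run):
1. the bar valve is shut and nipped (value of joint seat above 0.00035 m), for 0.2 s.
2. the cover stands over the handle on the manifold (horizontal distance between cover and bar_handle below 0.006 m and z of cover in the frame of manifold below 0.053 m), for 0.2 s.
At the end, for the whole second after the job is handed in: The bar valve's seat is crushed by 0.35 to 2.1 mm (2 to 12 degrees of nip); the cover stands upright (within 0.05 rad) over the bar handle, centred within 6 mm, its rim within 3 mm of the manifold's top, at rest and let go (all of step 2 and value of joint seat between 0.00035 and 0.0021 m and angle between cover's own z axis and vertical below 0.05 rad and linear speed of cover below 0.01 m/s); the robot touches nothing.
It fails at once if the seat is strained (crushed by more than 2.1 mm, 12 degrees of nip) (value of joint seat above 0.0021 m).
It fails at once if a round knob is touched (more than 1 N) (contact force between any of round_a, round_b, round_c and anything else above 1 N).
It fails at once if the cover is pushed against the bar handle with more than 40 N (contact force between cover and bar_handle above 40 N).
It fails at once if the cover is rammed down on the manifold with more than 60 N (contact force between cover and manifold above 60 N).
It fails at once if a bystander is moved by more than 20 mm (distance of any of sleeve_a, sleeve_b, gauge_ring, wrench, oil_can from where it was at the start of the episode above 0.02 m).
It also fails if it takes over 69 s, if anything falls off the work surface, if the arm or the gripper's body presses on something with over 40 N, if the wrist force passes 120 N, or if a joint passes its speed limit or range.

### The arm

A 7-joint arm with a two-finger parallel gripper is mounted at the origin on the work surface. World frame = base frame: x ahead of the robot, y to its left, z up, the work surface at z = 0. Lengths are in m, angles in rad, forces in N, time in s.
With the tool pointing down it reaches from about 0.35 to 0.9 m from the base axis. Payload 8.1 kg.
Tool frame: the origin (TCP) lies at the very end of the fingers, on their centre line; the grasp point (between the pads) lies bot.hold_point_z behind it (bot.hold_point_z is the distance from the TCP to the grasp point, in m); z points along the fingers, y is the direction in which the jaws open and shut (so a half turn about z gives the same grasp; the last joint's range is limited). The gripper opens to 85 mm and grips with 20 to 120 N. Pads are 22 mm wide; open, the fingers measure 114 mm over their backs; the gripper's body (76 mm by 85 mm) begins 54 mm behind the grasp point. The pads swing forward as they close: fully open they stand 13 mm farther back than shut.
Start: joints at [-1.434, 0.434, 0.025, 1.573, -0.012, 1.134, -0.075], TCP at [0.148, 0.607, 0.231] pointing down, gripper open.
Joint ranges: [-2.62, 2.62], [-0.44, 2.09], [-1.27, 1.32], [0.08, 2.57], [-1.32, 4.46], [0.12, 2], [-2.74, 2.74]. Speed limits (rad/s): [2.22, 2.22, 3.01, 3.01, 3.14, 3.14, 3.14].

### API

Orientations are given as a rotation vector (axis times angle).
In Python, from cell import bot, snapshot, camera_params, job gives the robot as it stands.
- The arm moves only by the tool servo_tool, never from a script. Its argument "rows" is a list of rows, each a list of 4 numbers: the shift along the tool's x, y, z in mm, then the turn about the tool's z in degrees. In form: [[tx, ty, tz, yaw], ...]. A call has 1 to 5 rows; each row is the pose to reach, as a shift and turn from the pose commanded when the call began, along the tool's axes at that moment; what a row does not reach only later rows make up. A row lasts 1/10 s, in which the tool goes at most 50 mm and 8.59 degrees, less where a joint would pass 70% of its speed; a pose out of reach is approached as far as the arm can. A call with a gripper value outside its range is refused whole. "gripper" is the closure, from 0 (fully open) to 1 (shut), set as the call begins (left out, the last holds). The fingers move at their own pace and stop on an object; "newtons" is the grip in N (left out, the last holds). Time passes only in rows, so rows that repeat a pose let the fingers close. It gives the time, the measured TCP pose, the force and the opening at its end, in the units of the state.
- bot.observe(): the state, without advancing time (a new reading comes with each control period).
- snapshot(name): name is "scene" or "top"; returns (picture, depth): 480x640x3 uint8, red, green, blue; 480x640 float32, m along the optical axis (not along the pixel's ray), 0 where there is no reading.
- camera_params(name): a dict with "fx", "fy", "cx", "cy" (pixels), "extrinsics" (4x4, takes a point from camera to world coordinates). Camera axes: x right, y down, z forward; pixel columns grow to the right and rows downward; lengths in m; the calibration is good to about 2 mm. A picture is of the moment at which its call begins. camera_params takes no time and is no camera call.
- job.job_done(): hands the job in, once; it reports no verdict.
The state is a dict: "time_s": time; "joint_pos": joint angles; "joint_vel": joint speeds; "effort": joint torques, N m; "position": TCP position; "tcp_rot": TCP orientation; "force": force on the tool from outside, world axes, zero at the start; "wrist_torque": the same for the moment, N m; "opening": finger opening in m.
Only numpy, scipy, OpenCV 4.12 (cv2) and the standard library are available. Lean on these libraries where they do the work, as an engineer would, in place of code of your own. Each camera call takes 0.05 s, during which the arm holds its last target.

## Working session

There is one attempt and no reset: what is moved stays moved. The work goes in short steps, Python scripts to look and compute and a tool call to move; the robot and the scene stay as the last step left them, time stands still between calls to the robot, and variables do not carry over. Pictures are saved under pics/ and viewed, and the job is handed in when it is done.

Besides the shell and the picture viewer there is one more tool, called after "Call:" as name(argument=value, ...) on one line, values as JSON. servo_tool: Moves the arm, as the interface text tells. Its arguments: {"type":"object","properties":{"rows":{"type":"array"},"gripper":{"type":"number"},"newtons":{"type":"number"}},"required":["rows"]}

```bash
ls; mkdir -p pics; cat > h.py <<'E'
import numpy as np, cv2
from cell import bot, snapshot, camera_params, job
def w(cam,u,v,d):
    p=camera_params(cam);E=np.array(p["extrinsics"])
    return (E@np.array([(u-p["cx"])/p["fx"]*d,(v-p["cy"])/p["fy"]*d,d,1]))[:3]
E
python3 - <<'E'
from h import *
for n in("scene","top"):
    im,d=snapshot(n); np.save(n+"0.npy",d); cv2.imwrite(f"pics/{n}0.png",im[:,:,::-1])
    p=camera_params(n);print(p)
print(bot.observe(),bot.hold_point_z)
E
```

```text
pics
{'fx': 610.8033130597825, 'fy': 610.8033130597825, 'cx': 327.2177252014587, 'cy': 241.3508521420739, 'extrinsics': array([[ 0.79385046,  0.49824997, -0.34863795,  0.96370952],
       [ 0.60795511, -0.66332753,  0.4363338 , -0.45810521],
       [-0.01385784, -0.55834   , -0.82949647,  1.03530295],
       [ 0.        ,  0.        ,  0.        ,  1.        ]])}
{'fx': 466.6678064113601, 'fy': 466.6678064113601, 'cx': 323.18545519382377, 'cy': 238.4791793302315, 'extrinsics': array([[ 0.01796984, -0.99096557,  0.13290719,  0.45270747],
       [-0.9998016 , -0.01895227, -0.00613033,  0.03528706],
       [ 0.00859384, -0.13277066, -0.99110953,  0.95277079],
       [ 0.        ,  0.        ,  0.        ,  1.        ]])}
{'time_s': 0.1, 'joint_pos': array([-1.43357471,  0.43517389,  0.02497084,  1.5740175 , -0.01160524,
        1.13399435, -0.07509253]), 'joint_vel': array([ 0.00050348, -0.00039216,  0.00118756, -0.00532972, -0.00013473,
        0.00073865,  0.00313112]), 'effort': array([ 2.71121062e-03, -6.71749663e+01,  1.02798801e+00, -3.16899347e+01,
        1.58378435e-02,  7.25825623e-03,  1.92755925e-05]), 'position': array([0.14839515, 0.60665495, 0.23058722]), 'tcp_rot': array([-3.75899387e-01, -3.11897438e+00,  2.27334191e-03]), 'force': array([0.01359105, 0.21386378, 0.6030685 ]), 'wrist_torque': array([-0.01802689, -0.05432955,  0.010987  ]), 'opening': 0.08577732522455611} 0.0187
```

View pics/scene0.png

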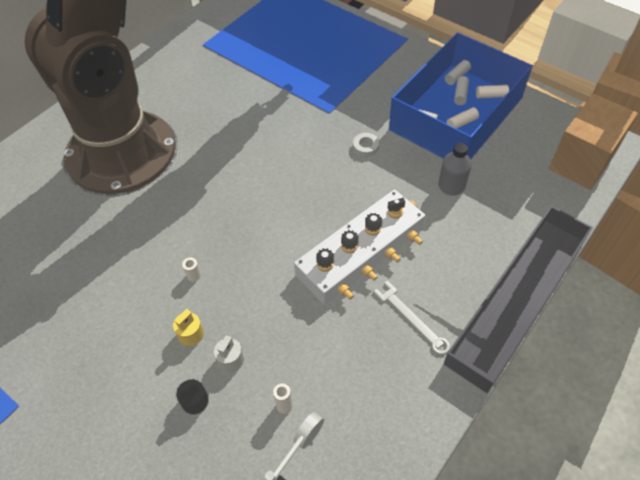

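View pics/top0.png

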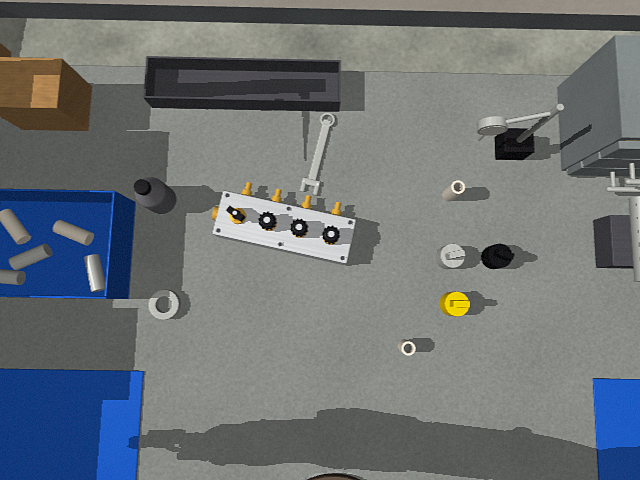

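Candidates for the bar handle, in the top picture: (236,214) bar; (267,220), (299,228), (331,234) fluted round knobs. Candidates for the cover: (452,256) steel; (497,256) black; (456,304) yellow. I choose (236,214) and (452,256), and check them in close crops.

```bash
python3 - <<'E'
import cv2,numpy as np
t=cv2.imread("pics/top0.png");s=cv2.imread("pics/scene0.png")
a=cv2.resize(t[175:275,205:365],None,fx=5,fy=5,interpolation=cv2.INTER_CUBIC);cv2.imwrite("pics/c1.png",a)
b=cv2.resize(t[230:320,430:520],(400,400),interpolation=cv2.INTER_CUBIC)
c=cv2.resize(s[305:395,185:275],(400,400),interpolation=cv2.INTER_CUBIC)
cv2.imwrite("pics/c2.png",np.hstack([b,c]))
E
```

```text
(no output)
```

View pics/c1.png

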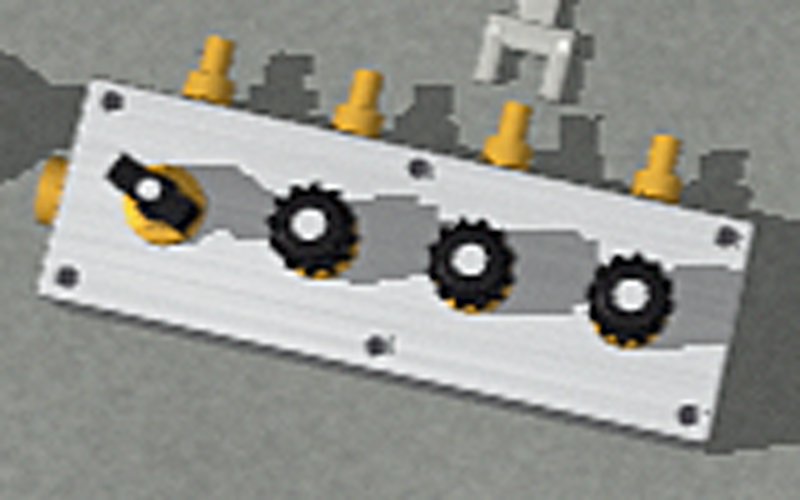

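View pics/c2.png

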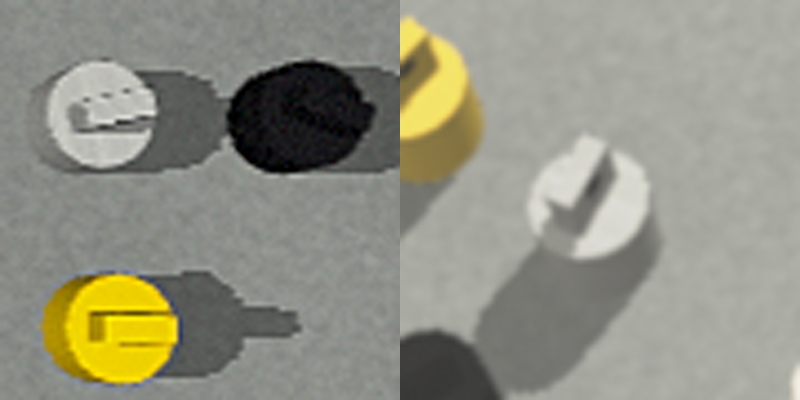

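The crops confirm the choice: the flat bar is at top-picture (236,214), at the manifold's +y end, and the other three are fluted. The light grey steel cover is at (452,256). The black and yellow cups are decoys. Next I measure the poses.

```bash
cat >> h.py <<'E'
def cloud(cam,d):
    p=camera_params(cam);E=np.array(p["extrinsics"])
    v,u=np.mgrid[0:480,0:640]
    P=np.stack([(u-p["cx"])/p["fx"]*d,(v-p["cy"])/p["fy"]*d,d],-1)
    W=P@E[:3,:3].T+E[:3,3]; W[d==0]=np.nan; return W
def plane(cam,u,v,z):
    a=w(cam,u,v,0);b=w(cam,u,v,1);t=(z-a[2])/(b[2]-a[2]);return a+t*(b-a)
E
python3 - <<'E'
from h import *
cs=[plane("top",205+u/5-.4,175+v/5-.4,.05) for u,v in((92,82),(752,225),(708,440),(40,295))]
for c in cs: print(c.round(4))
c=np.mean(cs,0);print("centre",c)
for a,b in((0,1),(3,2),(3,0),(2,1)):
    e=cs[a]-cs[b];print(np.hypot(*e[:2]),np.degrees(np.arctan2(e[1],e[0])))
for cam in("top","scene"):
    d=np.load(cam+"0.npy");W=cloud(cam,d)
    def rect(m):
        P=W[m][:,:2];r=cv2.minAreaRect((P*1000).astype(np.float32));return len(P),P.mean(0).round(4),np.median(W[m][:,2]).round(4),r
    near=lambda x,y,r:np.hypot(W[...,0]-x,W[...,1]-y)<r
    z=W[...,2]
    print(cam,"manifold",rect((abs(z-.05)<.005)&near(c[0],c[1],.17)))
    b=plane("top",235.5,213.5,.086)
    print("bar",b,rect((z>.078)&(z<.1)&near(b[0],b[1],.03)))
    k=plane("top",452,256,.05)
    print("cover",k,rect((z>.036)&(z<.05)&near(k[0],k[1],.035)), "tab",rect((z>.068)&(z<.08)&near(k[0],k[1],.04)))
E
```

```text
[0.6646 0.2293 0.05  ]
[ 0.6124 -0.0321  0.05  ]
[ 0.5274 -0.0158  0.05  ]
[0.5792 0.2456 0.05  ]
centre [0.59590583 0.10673575 0.05      ]
0.26650616903741675 78.69960516188301
0.2664062472465986 78.78597611235944
0.08688138779874856 169.1869793056826
0.08647900804821544 169.1228422575349
top manifold (5208, array([0.5953, 0.1056]), np.float64(0.0497), ((596.9820556640625, 106.53581237792969), (269.8515319824219, 90.48020935058594), 78.5162582397461))
bar [0.61326636 0.19599543 0.086     ] (118, array([0.6145, 0.1966]), np.float64(0.0861), ((615.0150146484375, 197.10939025878906), (34.28400802612305, 11.93653678894043), 56.02059555053711))
cover [ 0.54415636 -0.22164539  0.05      ] (354, array([ 0.5452, -0.2216]), np.float64(0.0438), ((545.9227905273438, -223.76197814941406), (45.92930603027344, 46.72415542602539), 2.772688388824463)) tab (107, array([ 0.5461, -0.2237]), np.float64(0.0736), ((546.2675170898438, -224.02981567382812), (11.995495796203613, 29.678306579589844), 13.257269859313965))
scene manifold (4071, array([0.6007, 0.0951]), np.float64(0.05), ((597.3244018554688, 106.57164001464844), (272.100830078125, 93.28369140625), 78.36139678955078))
bar [0.61326636 0.19599543 0.086     ] (122, array([0.6168, 0.1965]), np.float64(0.0851), ((617.2525634765625, 197.38401794433594), (35.814361572265625, 16.018321990966797), 55.53944396972656))
cover [ 0.54415636 -0.22164539  0.05      ] (385, array([ 0.5524, -0.2277]), np.float64(0.0436), ((547.921630859375, -225.55535888671875), (47.63581085205078, 45.345184326171875), 39.13142013549805)) tab (134, array([ 0.5475, -0.2253]), np.float64(0.0736), ((546.9262084960938, -224.66714477539062), (12.758184432983398, 31.556156158447266), 14.00057601928711))
```

```bash
cat >> h.py <<'E'
from scipy.spatial.transform import Rotation as Ro
def st():
    o=bot.observe();R=Ro.from_rotvec(o["tcp_rot"]).as_matrix();y=R[:,1]
    print("t",round(o["time_s"],2),"p",o["position"].round(4),"jaw",np.degrees(np.arctan2(y[1],y[0])).round(2),"tilt",np.degrees(np.arccos(-R[2,2])).round(2),"open",round(o["opening"],4),"F",o["force"].round(2),"M",o["wrist_torque"].round(3),"j",o["joint_pos"].round(2)); return o,R
def go(x,y,z,jaw):
    o,R=st();d=R.T@(np.array([x,y,z])-o["position"])*1000
    j=np.degrees(np.arctan2(R[1,1],R[0,1]))
    a=(j-jaw+180)%360-180   # + about tool z (down) = cw
    print("tool shift mm",d.round(1),"yaw",round(a,1))
E
python3 -c "
from h import *
go(.615,.197,.2,146)"
```

```text
t 0.1 p [0.1484 0.6067 0.2306] jaw 76.26 tilt 0.08 open 0.0858 F [0.01 0.21 0.6 ] M [-0.018 -0.054  0.011] j [-1.43  0.44  0.02  1.57 -0.01  1.13 -0.08]
tool shift mm [-550.6 -287.    31.1] yaw -69.7
```

Call:
servo_tool(rows=[[-44, -23, 0, 0], [-88, -46, 0, 0], [-132, -69, 0, 0], [-176, -92, 0, 0], [-220, -115, 0, 0]], gripper=0.4)

```text
time_s: 0.6
position: [0.336, 0.4414, 0.2311]
tcp_rot: [-0.376, -3.119, 0.001]
force: [0.4, 1.1, 0.4]
opening: 0.0512
```

```bash
python3 -c "
from h import *
go(.615,.197,.2,146)"
```

```text
t 0.6 p [0.336  0.4414 0.2311] jaw 76.26 tilt 0.02 open 0.0512 F [0.45 1.11 0.37] M [ 0.044  0.015 -0.003] j [-1.09  0.32  0.09  1.75 -0.03  1.07  0.35]
tool shift mm [-329.1 -171.2   31.1] yaw -69.7
```

Call:
servo_tool(rows=[[-42, -22, 2, -8], [-84, -44, 4, -16], [-126, -66, 6, -24], [-168, -88, 8, -32], [-210, -110, 10, -40]])

```text
time_s: 1.1
position: [0.5133, 0.2853, 0.221]
tcp_rot: [0.721, -3.057, -0.0]
force: [-0.4, 0.6, 0.6]
opening: 0.0514
```

```bash
python3 -c "
from h import *
go(.615,.197,.15,146)"
```

```text
t 1.1 p [0.5133 0.2853 0.221 ] jaw 116.54 tilt 0.03 open 0.0514 F [-0.39  0.64  0.58] M [ 0.025 -0.028  0.035] j [-0.63  0.38  0.04  1.68 -0.02  1.08  1.45]
tool shift mm [ -51.6 -124.5   71. ] yaw -29.5
```

Call:
servo_tool(rows=[[-17, -41, 0, -7.5], [-34, -82, 10, -15], [-52, -124, 30, -22.5], [-52, -124, 60, -29.5], [-52, -124, 71, -29.5]])

```text
time_s: 1.6
position: [0.6128, 0.196, 0.1469]
tcp_rot: [1.463, -2.774, -0.001]
force: [-0.1, 0.4, -1.1]
opening: 0.0515
```

```bash
python3 - <<'E'
from h import *
go(.615,.197,.0665,146)
for n in("scene","top"):
    im,d=snapshot(n); np.save(n+"1.npy",d); cv2.imwrite(f"pics/{n}1.png",im[:,:,::-1])
s=cv2.imread("pics/scene1.png");cv2.imwrite("pics/c3.png",cv2.resize(s[130:310,280:480],(800,600)[:2] and (660,594),interpolation=cv2.INTER_CUBIC))
E
```

```text
t 1.6 p [0.6128 0.196  0.1469] jaw 145.62 tilt 0.29 open 0.0515 F [-0.11  0.42 -1.08] M [-0.033  0.088  0.032] j [-0.37  0.54 -0.04  1.62  0.02  0.99  2.13]
tool shift mm [-2.4 -1.5 80.4] yaw -0.4
```

View pics/c3.png

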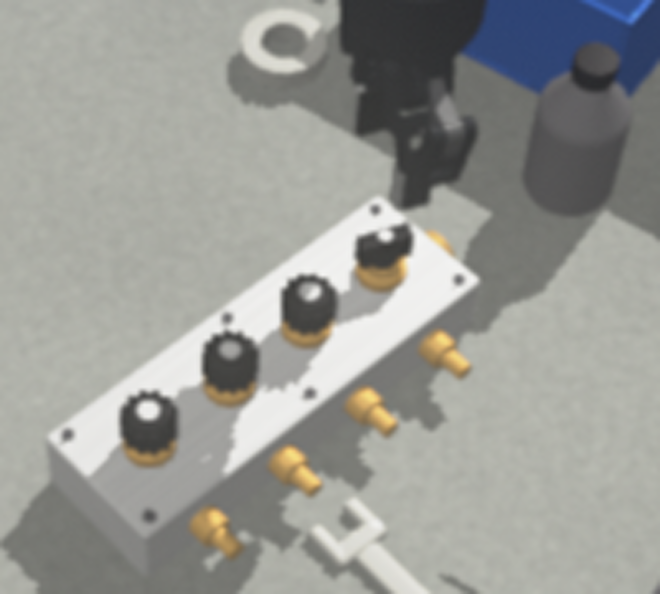

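View pics/top1.png

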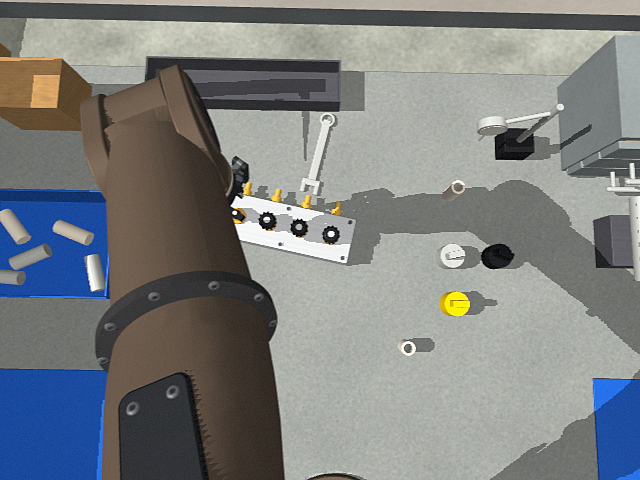

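The scene crop (from pixels 280–480 × 130–310) shows the open gripper above and behind the bar handle at about (396,205), with nothing touched. I descend astride the bar, keeping the fingertips above the bonnet.

Call:
servo_tool(rows=[[-1, 0, 20, 0], [-1, 0, 40, 0], [-1, 0, 60, 0], [-1, 0, 72, 0], [-1, 0, 72, 0]])

```text
time_s: 2.2
position: [0.6132, 0.2003, 0.0778]
tcp_rot: [1.467, -2.777, -0.001]
force: [0.6, 0.5, 0.2]
opening: 0.0509
```

```bash
python3 - <<'E'
from h import *
go(.6152,.1973,.0660,146)
im,d=snapshot("scene"); np.save("scene2.npy",d); cv2.imwrite("pics/c4.png",cv2.resize(im[170:270,330:450,::-1],(720,600),interpolation=cv2.INTER_CUBIC))
E
```

```text
t 2.2 p [0.6132 0.2003 0.0778] jaw 145.69 tilt 0.09 open 0.0509 F [0.58 0.52 0.24] M [ 0.022 -0.006 -0.021] j [-0.37  0.62 -0.04  1.67  0.03  0.85  2.12]
tool shift mm [ 1.3 -3.3 11.8] yaw -0.3
```

View pics/c4.png

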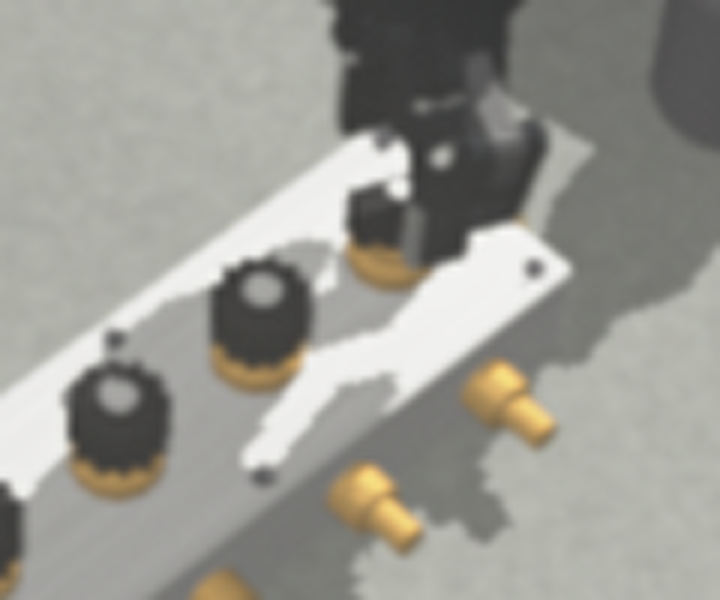

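The crop shows the bar between the fingers, with the near finger at about (407,208) and clear of the next knob. I go down and close.

Call:
servo_tool(rows=[[1.3, -3.3, 4, 0], [1.3, -3.3, 8, 0], [1.3, -3.3, 11.5, 0], [1.3, -3.3, 11.5, 0]])

```text
time_s: 2.65
position: [0.6161, 0.1961, 0.0665]
tcp_rot: [1.466, -2.778, -0.0]
force: [-0.5, 0.1, -0.5]
opening: 0.0514
```

Call:
servo_tool(rows=[[0, 0, 0, 0], [0, 0, 0, 0], [0, 0, 0, 0], [0, 0, 0, 0], [0, 0, 0, 0]], gripper=1.0, newtons=40)

```text
time_s: 3.15
position: [0.6151, 0.1974, 0.0674]
tcp_rot: [1.468, -2.776, -0.003]
force: [-6.0, 1.6, 8.2]
opening: 0.0111
```

```bash
python3 - <<'E'
from h import *
go(.6152,.1973,.0660,146)
E
```

```text
t 3.15 p [0.6151 0.1974 0.0674] jaw 145.74 tilt 0.11 open 0.0111 F [-6.    1.64  8.15] M [ 0.303  1.274 -0.029] j [-0.36  0.63 -0.04  1.68  0.03  0.83  2.12]
tool shift mm [ 0.  -0.2  1.4] yaw -0.3
```

Call:
servo_tool(rows=[[0, 1, -0.8, 0], [0, 1.5, -1.2, 0], [0, 1.5, -1.2, 0]])

```text
time_s: 3.45
position: [0.6149, 0.1974, 0.0676]
tcp_rot: [1.467, -2.778, -0.001]
force: [0.7, 3.3, -6.8]
opening: 0.0109
```

```bash
python3 - <<'E'
from h import *
go(.6152,.1973,.0660,146)
E
```

```text
t 3.45 p [0.6149 0.1974 0.0676] jaw 145.7 tilt 0.02 open 0.0109 F [ 0.69  3.29 -6.85] M [ 0.481 -0.266  0.056] j [-0.37  0.63 -0.04  1.68  0.03  0.83  2.12]
tool shift mm [-0.1 -0.3  1.6] yaw -0.3
```

Call:
servo_tool(rows=[[0, 0, 0, 3.5], [0, 0, 0, 7], [0, 0, 0, 10.5], [0, 0, 0, 14]])

```text
time_s: 3.85
position: [0.6149, 0.1974, 0.0676]
tcp_rot: [1.114, -2.937, -0.001]
force: [1.9, 2.0, -7.2]
opening: 0.0111
```

```bash
python3 - <<'E'
from h import *
st()
E
```

```text
t 3.85 p [0.6149 0.1974 0.0676] jaw 131.55 tilt 0.03 open 0.0111 F [ 1.9   1.97 -7.21] M [ 0.518 -0.216  0.069] j [-0.41  0.63  0.03  1.68 -0.02  0.83  1.92]
```

Call:
servo_tool(rows=[[0, 0, 0, 2], [0, 0, 0, 4]])

```text
time_s: 4.05
position: [0.6148, 0.1974, 0.0676]
tcp_rot: [1.013, -2.973, -0.0]
force: [1.8, 2.7, -9.7]
opening: 0.011
```

```bash
python3 - <<'E'
from h import *
st()
E
```

```text
t 4.05 p [0.6148 0.1974 0.0676] jaw 127.62 tilt 0.03 open 0.011 F [ 1.81  2.73 -9.72] M [ 0.596 -0.305  0.112] j [-0.42  0.63  0.04  1.69 -0.04  0.83  1.86]
```

Call:
servo_tool(rows=[[0, 0, 0, 2], [0, 0, 0, 4]])

```text
time_s: 4.25
position: [0.6148, 0.1974, 0.0676]
tcp_rot: [0.907, -3.007, -0.001]
force: [1.4, 3.9, -11.5]
opening: 0.011
```

```bash
python3 - <<'E'
from h import *
st()
E
```

```text
t 4.25 p [0.6148 0.1974 0.0676] jaw 123.56 tilt 0.03 open 0.011 F [  1.41   3.85 -11.48] M [ 0.779 -0.397  0.172] j [-0.43  0.63  0.06  1.69 -0.05  0.83  1.81]
```

Call:
servo_tool(rows=[[0, 0, 0.4, 1.5], [0, 0, 0.4, 3]])

```text
time_s: 4.45
position: [0.6148, 0.1974, 0.0676]
tcp_rot: [0.828, -3.03, -0.001]
force: [0.1, 3.9, -9.2]
opening: 0.0111
```

```bash
python3 - <<'E'
from h import *
st()
E
```

```text
t 4.45 p [0.6148 0.1974 0.0676] jaw 120.58 tilt 0.03 open 0.0111 F [ 0.13  3.94 -9.23] M [ 0.793 -0.085  0.126] j [-0.44  0.63  0.08  1.69 -0.06  0.83  1.77]
```

Call:
servo_tool(rows=[[0, 0, 0.3, 1.5], [0, 0, 0.3, 3]])

```text
time_s: 4.65
position: [0.6149, 0.1974, 0.0675]
tcp_rot: [0.749, -3.051, -0.001]
force: [-1.3, 3.9, -4.9]
opening: 0.0109
```

```bash
python3 - <<'E'
from h import *
st()
E
```

```text
t 4.65 p [0.6149 0.1974 0.0675] jaw 117.57 tilt 0.03 open 0.0109 F [-1.3   3.89 -4.88] M [0.849 0.31  0.124] j [-0.45  0.63  0.09  1.69 -0.07  0.83  1.72]
```

Call:
servo_tool(rows=[[0, 0, 0, 1.5], [0, 0, 0, 3]])

```text
time_s: 4.85
position: [0.6148, 0.1974, 0.0675]
tcp_rot: [0.668, -3.07, -0.001]
force: [-3.4, 5.1, -2.9]
opening: 0.0109
```

```bash
python3 - <<'E'
from h import *
st()
E
```

```text
t 4.85 p [0.6148 0.1974 0.0675] jaw 114.57 tilt 0.02 open 0.0109 F [-3.38  5.06 -2.93] M [0.913 0.48  0.122] j [-0.46  0.63  0.11  1.69 -0.09  0.83  1.68]
```

Call:
servo_tool(rows=[[0, 0, 0, 1.5], [0, 0, 0, 3]])

```text
time_s: 5.05
position: [0.6149, 0.1974, 0.0675]
tcp_rot: [0.588, -3.086, -0.001]
force: [-3.0, 5.3, -2.8]
opening: 0.0111
```

```bash
python3 - <<'E'
from h import *
st()
E
```

```text
t 5.05 p [0.6149 0.1974 0.0675] jaw 111.57 tilt 0.02 open 0.0111 F [-3.    5.27 -2.82] M [0.915 0.587 0.113] j [-0.47  0.63  0.12  1.69 -0.1   0.83  1.64]
```

Call:
servo_tool(rows=[[0, 0.6, 0, 1.5], [0, 0.6, 0, 3]])

```text
time_s: 5.25
position: [0.6148, 0.1975, 0.0675]
tcp_rot: [0.506, -3.101, 0.0]
force: [-2.4, 3.7, -2.8]
opening: 0.011
```

```bash
python3 - <<'E'
from h import *
st()
E
```

```text
t 5.25 p [0.6148 0.1975 0.0675] jaw 108.54 tilt 0.01 open 0.011 F [-2.38  3.74 -2.82] M [0.595 0.565 0.114] j [-0.48  0.63  0.13  1.69 -0.11  0.83  1.59]
```

Call:
servo_tool(rows=[[0, 0, 0, 1.5], [0, 0, 0, 3]])

```text
time_s: 5.45
position: [0.6148, 0.1975, 0.0675]
tcp_rot: [0.425, -3.113, 0.0]
force: [-2.3, 2.1, -0.3]
opening: 0.0109
```

```bash
python3 - <<'E'
from h import *
st()
E
```

```text
t 5.45 p [0.6148 0.1975 0.0675] jaw 105.55 tilt 0.01 open 0.0109 F [-2.33  2.1  -0.3 ] M [0.5   0.762 0.144] j [-0.49  0.63  0.15  1.69 -0.12  0.83  1.55]
```

Call:
servo_tool(rows=[[0, 0, 0, 1.5], [0, 0, 0, 3]])

```text
time_s: 5.65
position: [0.6148, 0.1975, 0.0675]
tcp_rot: [0.343, -3.123, 0.0]
force: [-2.2, 2.2, 0.8]
opening: 0.0109
```

```bash
python3 - <<'E'
from h import *
st()
E
```

```text
t 5.65 p [0.6148 0.1975 0.0675] jaw 102.55 tilt 0.01 open 0.0109 F [-2.23  2.17  0.8 ] M [0.377 0.795 0.129] j [-0.5   0.63  0.16  1.69 -0.13  0.83  1.51]
```

Call:
servo_tool(rows=[[0, 0, 0, 1.5], [0, 0, 0, 3]])

```text
time_s: 5.85
position: [0.6148, 0.1975, 0.0675]
tcp_rot: [0.261, -3.131, 0.0]
force: [-3.7, 1.3, 1.2]
opening: 0.0111
```

```bash
python3 - <<'E'
from h import *
st()
E
```

```text
t 5.85 p [0.6148 0.1975 0.0675] jaw 99.55 tilt 0.01 open 0.0111 F [-3.73  1.28  1.19] M [0.335 0.905 0.133] j [-0.51  0.63  0.18  1.69 -0.14  0.83  1.47]
```

Call:
servo_tool(rows=[[0, 0, 0, 1.5], [0, 0, 0, 3]])

```text
time_s: 6.05
position: [0.6148, 0.1975, 0.0675]
tcp_rot: [0.179, -3.136, 0.0]
force: [-5.5, 1.2, 2.8]
opening: 0.0109
```

```bash
python3 - <<'E'
from h import *
st()
E
```

```text
t 6.05 p [0.6148 0.1975 0.0675] jaw 96.55 tilt 0.01 open 0.0109 F [-5.45  1.2   2.85] M [0.179 0.967 0.093] j [-0.52  0.63  0.19  1.7  -0.15  0.83  1.43]
```

Call:
servo_tool(rows=[[0.5, 0, 0, 1.5], [0.5, 0, 0, 3]])

```text
time_s: 6.25
position: [0.6148, 0.1976, 0.0675]
tcp_rot: [-0.097, 3.139, 0.0]
force: [-2.4, 2.5, 0.9]
opening: 0.0111
```

```bash
python3 - <<'E'
from h import *
st()
E
```

```text
t 6.25 p [0.6148 0.1976 0.0675] jaw 93.55 tilt 0.05 open 0.0111 F [-2.37  2.47  0.88] M [0.241 0.455 0.117] j [-0.53  0.63  0.21  1.7  -0.17  0.83  1.38]
```

Call:
servo_tool(rows=[[0, 0, 0, 1.5], [0, 0, 0, 3]])

```text
time_s: 6.45
position: [0.6147, 0.1976, 0.0675]
tcp_rot: [-0.015, 3.141, 0.0]
force: [-0.8, 0.7, 1.1]
opening: 0.011
```

```bash
python3 - <<'E'
from h import *
st()
E
```

```text
t 6.45 p [0.6147 0.1976 0.0675] jaw 90.55 tilt 0.04 open 0.011 F [-0.82  0.69  1.13] M [0.233 0.342 0.153] j [-0.54  0.64  0.22  1.7  -0.18  0.83  1.34]
```

Call:
servo_tool(rows=[[0, 0, 0, 1.5], [0, 0, 0, 3]])

```text
time_s: 6.65
position: [0.6147, 0.1976, 0.0675]
tcp_rot: [0.067, 3.14, 0.0]
force: [-1.1, 1.0, 0.4]
opening: 0.0109
```

```bash
python3 - <<'E'
from h import *
st()
E
```

```text
t 6.65 p [0.6147 0.1976 0.0675] jaw 87.57 tilt 0.04 open 0.0109 F [-1.12  0.95  0.36] M [0.214 0.218 0.338] j [-0.55  0.64  0.23  1.7  -0.19  0.83  1.3 ]
```

Call:
servo_tool(rows=[[0, 0, 0, 1], [0, 0, 0, 2]])

```text
time_s: 6.85
position: [0.6147, 0.1976, 0.0675]
tcp_rot: [0.12, 3.139, 0.0]
force: [-0.7, 0.7, 1.3]
opening: 0.0111
```

```bash
python3 - <<'E'
from h import *
st()
E
```

```text
t 6.85 p [0.6147 0.1976 0.0675] jaw 85.61 tilt 0.04 open 0.0111 F [-0.71  0.7   1.26] M [0.124 0.033 0.351] j [-0.55  0.64  0.24  1.7  -0.2   0.83  1.27]
```

Call:
servo_tool(rows=[[0, 0, 0, 1.2], [0, 0, 0, 2.4]])

```text
time_s: 7.05
position: [0.6147, 0.1976, 0.0675]
tcp_rot: [0.187, 3.135, 0.0]
force: [0.3, 0.4, 1.3]
opening: 0.0107
```

```bash
python3 - <<'E'
from h import *
o,_=st()
print(o.keys())
for _ in range(4):
    snapshot("scene");st()
E
```

```text
t 7.05 p [0.6147 0.1976 0.0675] jaw 83.18 tilt 0.04 open 0.0107 F [0.33 0.45 1.26] M [ 0.147 -0.068  0.424] j [-0.56  0.64  0.26  1.7  -0.21  0.83  1.24]
dict_keys(['time_s', 'joint_pos', 'joint_vel', 'effort', 'position', 'tcp_rot', 'force', 'wrist_torque', 'opening'])
t 7.1 p [0.6147 0.1976 0.0675] jaw 83.11 tilt 0.04 open 0.0113 F [0.72 0.64 1.04] M [ 0.179 -0.131  0.334] j [-0.56  0.64  0.26  1.7  -0.21  0.83  1.24]
t 7.15 p [0.6147 0.1976 0.0675] jaw 83.21 tilt 0.04 open 0.0111 F [0.81 1.61 1.4 ] M [ 0.113 -0.138  0.254] j [-0.56  0.64  0.26  1.7  -0.21  0.83  1.24]
t 7.2 p [0.6147 0.1976 0.0675] jaw 83.26 tilt 0.04 open 0.0109 F [1.2  1.27 1.63] M [ 0.123 -0.144  0.269] j [-0.56  0.64  0.26  1.7  -0.21  0.83  1.24]
t 7.25 p [0.6147 0.1976 0.0675] jaw 83.28 tilt 0.04 open 0.0109 F [1.66 1.63 1.  ] M [ 0.207 -0.184  0.236] j [-0.56  0.64  0.25  1.7  -0.21  0.83  1.24]
```

Torque stepped from about 0.13 to 0.34 N m between jaw angles 90.6° and 87.6°, and reached about 0.4 at 83.2°. That puts the nip at roughly 4.4–7.3°. I release with a small opening, because the fingers now point at the neighbouring knob, and lift straight up.

Call:
servo_tool(rows=[[0, 0, 0, 0], [0, 0, 0, 0], [0, 0, 0, 0], [0, 0, 0, 0]], gripper=0.7)

```text
time_s: 7.65
position: [0.6142, 0.1974, 0.0672]
tcp_rot: [-0.185, -3.136, 0.0]
force: [-0.1, 0.9, -1.0]
opening: 0.0255
```

```bash
python3 - <<'E'
from h import *
go(.6147,.1976,.2,83.2)
E
```

```text
t 7.65 p [0.6142 0.1974 0.0672] jaw 83.26 tilt 0.03 open 0.0255 F [-0.08  0.88 -0.99] M [ 0.031 -0.022 -0.016] j [-0.56  0.64  0.25  1.7  -0.21  0.83  1.24]
tool shift mm [  -0.4    0.3 -132.8] yaw 0.1
```

Call:
servo_tool(rows=[[0, 0, -15, 0], [0, 0, -50, 0], [0, 0, -95, 0], [0, 0, -135, 0]])

```text
time_s: 8.05
position: [0.6144, 0.1974, 0.2054]
tcp_rot: [0.185, 3.135, 0.0]
force: [0.9, 0.4, -0.3]
opening: 0.0257
```

```bash
python3 - <<'E'
from h import *
go(.546,-.2238,.2,13.5)
E
```

```text
t 8.05 p [0.6144 0.1974 0.2054] jaw 83.26 tilt 0.06 open 0.0257 F [ 0.87  0.39 -0.27] M [ 0.035 -0.12   0.028] j [-0.59  0.49  0.3   1.57 -0.16  1.1   1.2 ]
tool shift mm [  18.5 -426.3    5.2] yaw 69.8
```

Call:
servo_tool(rows=[[2, -46, 0, 8], [4, -92, 0, 16], [6, -138, 0, 24], [8, -184, 0, 32], [10, -230, 0, 40]])

```text
time_s: 8.55
position: [0.5771, -0.0314, 0.2037]
tcp_rot: [1.254, 2.879, 0.002]
force: [0.5, 0.3, -0.8]
opening: 0.0255
```

```bash
python3 - <<'E'
from h import *
for n in("scene",):
    im,d=snapshot(n); np.save(n+"3.npy",d); cv2.imwrite(f"pics/{n}3.png",im[:,:,::-1])
    W=cloud(n,d);z=W[...,2]
    near=np.hypot(W[...,0]-.6148,W[...,1]-.1975)<.03
    m=(z>.078)&(z<.1)&near
    print(m.sum(),cv2.minAreaRect((W[m][:,:2]*1000).astype(np.float32)))
    m=(z>.068)&(z<.08)&(np.hypot(W[...,0]-.546,W[...,1]+.224)<.035)
    print(m.sum(),cv2.minAreaRect((W[m][:,:2]*1000).astype(np.float32)))
cv2.imwrite("pics/c5.png",cv2.resize(im[170:270,330:450,::-1],(720,600),interpolation=cv2.INTER_CUBIC))
go(.546,-.2238,.17,13.5)
E
```

```text
124 ((616.337646484375, 196.3395233154297), (15.253320693969727, 35.87055969238281), 82.98584747314453)
135 ((547.2996826171875, -224.6488800048828), (13.550698280334473, 31.126827239990234), 11.461005210876465)
t 8.6 p [ 0.5753 -0.0413  0.2043] jaw 41.9 tilt 0.25 open 0.0254 F [-2.4  -9.45  0.78] M [-0.443  0.162  0.025] j [-0.4   0.4   0.52  1.76 -0.23  1.03  0.94]
tool shift mm [-116.1 -143.6   35. ] yaw 28.4
```

View pics/c5.png

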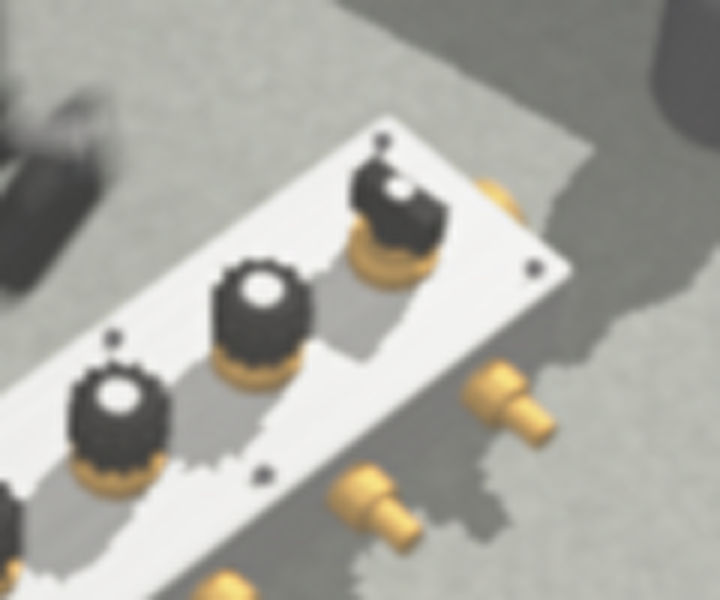

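The crop shows the bar turned to about −7° (it was 56°), with the knobs untouched. The gripper is on its way to the cover.

Call:
servo_tool(rows=[[-29, -36, 2, 7], [-58, -72, 5, 14], [-87, -108, 10, 21], [-116, -142, 15, 28], [-116, -142, 35, 28]], gripper=0.55)

```text
time_s: 9.1
position: [0.5529, -0.2199, 0.1705]
tcp_rot: [1.918, 2.479, -0.002]
force: [0.1, 0.2, 0.6]
opening: 0.0386
```

```bash
python3 - <<'E'
from h import *
snapshot("scene")
im,d=snapshot("top"); np.save("top4.npy",d); cv2.imwrite("pics/top4.png",im[:,:,::-1])
go(.546,-.2242,.0495,13.4)
E
```

```text
t 9.2 p [ 0.5523 -0.212   0.1664] jaw 15.17 tilt 0.15 open 0.0384 F [0.09 1.25 0.09] M [ 0.058  0.01  -0.032] j [-0.16  0.49  0.64  1.77 -0.34  0.99  0.87]
tool shift mm [-10.3  -9.  116.9] yaw 1.8
```

View pics/top4.png

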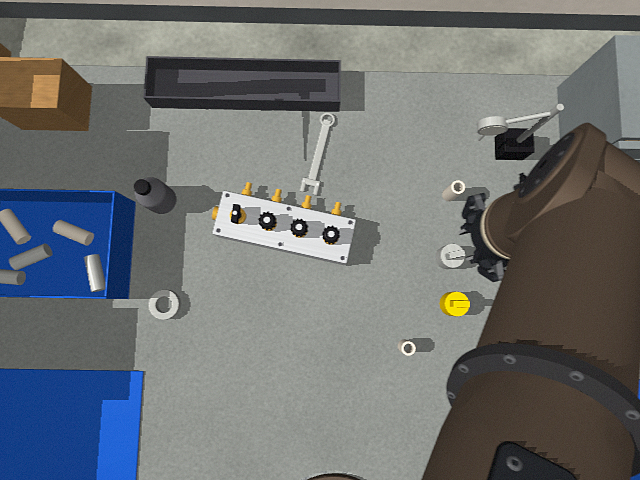

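The top picture shows the bar at (236,213) now lying along world x, the cover still standing at (452,256), and the gripper near (485,240). I align and then descend.

Call:
servo_tool(rows=[[-10.3, -9, 10, 1.8], [-10.3, -9, 30, 1.8], [-10.3, -9, 60, 1.8], [-10.3, -9, 78, 1.8], [-10.3, -9, 78, 1.8]])

```text
time_s: 9.7
position: [0.5465, -0.2223, 0.0876]
tcp_rot: [-1.942, -2.465, 0.001]
force: [-0.3, -0.3, -0.2]
opening: 0.0384
```

```bash
python3 - <<'E'
from h import *
im,d=snapshot("scene"); cv2.imwrite("pics/c6.png",cv2.resize(im[290:400,160:292,::-1],(720,600),interpolation=cv2.INTER_CUBIC))
go(.546,-.2242,.0495,13.4)
E
```

```text
t 9.75 p [ 0.5474 -0.223   0.0891] jaw 13.52 tilt 0.09 open 0.0384 F [0.08 0.03 0.81] M [ 0.016  0.014 -0.003] j [-0.1   0.59  0.59  1.85 -0.42  0.84  0.93]
tool shift mm [-0.9 -1.6 39.6] yaw 0.1
```

View pics/c6.png

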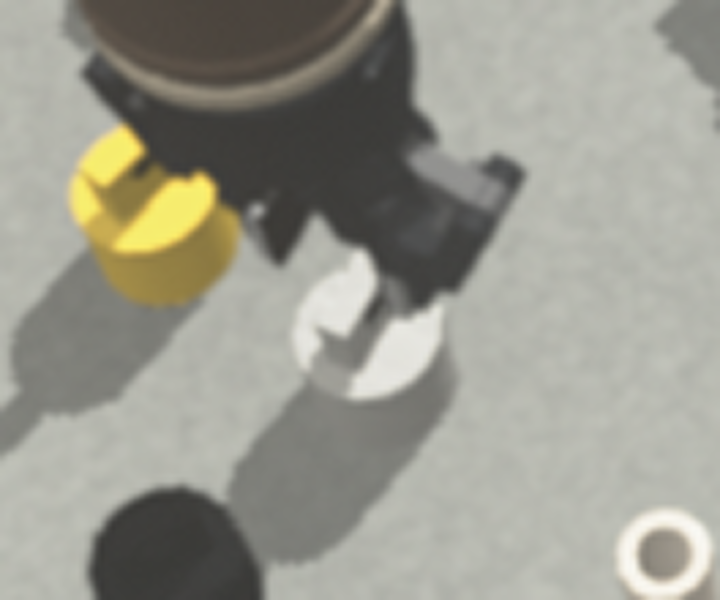

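The crop shows the tab at about (226,352) between the two fingers, clear of the yellow cup. I go down, then grip.

Call:
servo_tool(rows=[[-0.5, -1, 13, 0], [-0.5, -1, 26, 0], [-0.5, -1, 38, 0], [-0.5, -1, 38, 0]])

```text
time_s: 10.15
position: [0.5458, -0.2239, 0.0496]
tcp_rot: [-1.944, -2.465, 0.001]
force: [-0.6, -0.3, 0.1]
opening: 0.0382
```

Call:
servo_tool(rows=[[0, 0, 0, 0], [0, 0, 0, 0], [0, 0, 0, 0], [0, 0, 0, 0], [0, 0, 0, 0]], gripper=1.0, newtons=30)

```text
time_s: 10.65
position: [0.5469, -0.2244, 0.0515]
tcp_rot: [1.945, 2.467, 0.0]
force: [0.6, -0.4, -0.7]
opening: 0.0116
```

```bash
python3 - <<'E'
from h import *
go(.546,-.2242,.0495,13.4)
E
```

```text
t 10.65 p [ 0.5469 -0.2244  0.0515] jaw 13.48 tilt 0.02 open 0.0116 F [ 0.64 -0.43 -0.7 ] M [-0.035  0.018 -0.036] j [-0.07  0.64  0.55  1.87 -0.46  0.76  0.97]
tool shift mm [ 0.5 -0.8  2. ] yaw 0.1
```

Call:
servo_tool(rows=[[0, 0, -20, 0], [0, 0, -60, 0], [0, 0, -105, 0], [0, 0, -145, 0]])

```text
time_s: 11.05
position: [0.5466, -0.2246, 0.1983]
tcp_rot: [1.946, 2.466, -0.0]
force: [1.1, 0.3, -0.8]
opening: 0.0112
```

```bash
python3 - <<'E'
from h import *
im,d=snapshot("scene"); np.save("scene7.npy",d);cv2.imwrite("pics/scene7.png",im[:,:,::-1])
go(.6147,.1976,.197,53)
E
```

```text
t 11.1 p [ 0.5494 -0.2265  0.2047] jaw 13.43 tilt 0.51 open 0.0113 F [ 2.35 -2.2   3.79] M [-0.186 -0.277  0.01 ] j [-0.17  0.45  0.67  1.73 -0.32  1.06  0.85]
tool shift mm [397.3 162.    7.2] yaw -39.6
```

View pics/scene7.png

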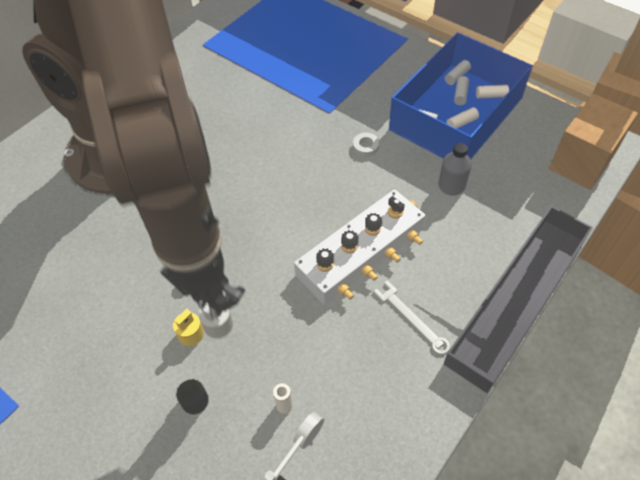

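The picture shows the cover in the gripper at (215,318), lifted off the bench and clear of the yellow cup. I carry it at z≈0.2.

Call:
servo_tool(rows=[[30, 12, 0, -4], [67, 27, 0, -8], [104, 42, 0, -12], [141, 57, 0, -16], [178, 72, 0, -20]])

```text
time_s: 11.6
position: [0.5753, -0.033, 0.1963]
tcp_rot: [1.484, 2.769, 0.001]
force: [2.0, -0.3, -1.6]
opening: 0.011
```

```bash
python3 - <<'E'
from h import *
go(.6147,.1976,.185,53)
E
```

```text
t 11.6 p [ 0.5753 -0.033   0.1963] jaw 33.64 tilt 0.02 open 0.011 F [ 1.96 -0.29 -1.58] M [ 0.019 -0.045 -0.017] j [-0.44  0.42  0.56  1.77 -0.26  1.02  0.81]
tool shift mm [170.1 160.5  11.4] yaw -19.4
```

Call:
servo_tool(rows=[[34, 32, 0, -4], [68, 64, 0, -8], [102, 96, 0, -12], [136, 128, 0, -16], [158, 149, 0, -19.4]])

```text
time_s: 12.1
position: [0.6121, 0.1841, 0.1959]
tcp_rot: [-0.99, -2.981, -0.002]
force: [0.0, -0.2, -1.6]
opening: 0.0114
```

Call:
servo_tool(rows=[[0, 0, 0, 0], [0, 0, 0, 0], [0, 0, 0, 0]])

```text
time_s: 12.4
position: [0.6124, 0.1777, 0.1963]
tcp_rot: [1.003, 2.977, -0.001]
force: [-0.2, -0.7, -1.1]
opening: 0.0115
```

```bash
python3 - <<'E'
from h import *
go(.6147,.1976,.15,53)
im,d=snapshot("scene"); np.save("scene8.npy",d);cv2.imwrite("pics/c8.png",cv2.resize(im[130:270,310:480,::-1],(728,600),interpolation=cv2.INTER_CUBIC))
im,d=snapshot("top"); np.save("top8.npy",d);cv2.imwrite("pics/t8.png",cv2.resize(im[160:280,180:340,::-1],(800,600),interpolation=cv2.INTER_CUBIC))
E
```

```text
t 12.4 p [0.6124 0.1777 0.1963] jaw 52.74 tilt 0.05 open 0.0115 F [-0.2  -0.72 -1.09] M [-0.047 -0.001  0.021] j [-0.66  0.5   0.44  1.61 -0.23  1.08  0.77]
tool shift mm [10.3 17.3 46.2] yaw -0.3
```

View pics/c8.png

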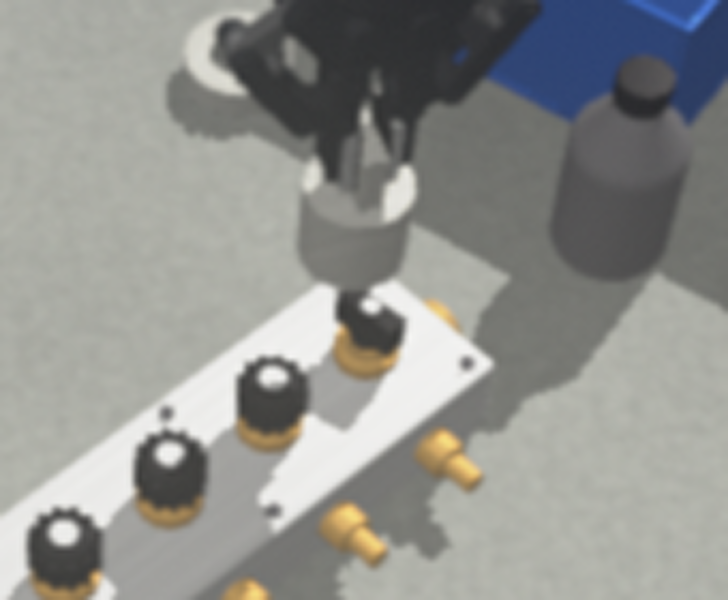

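View pics/t8.png

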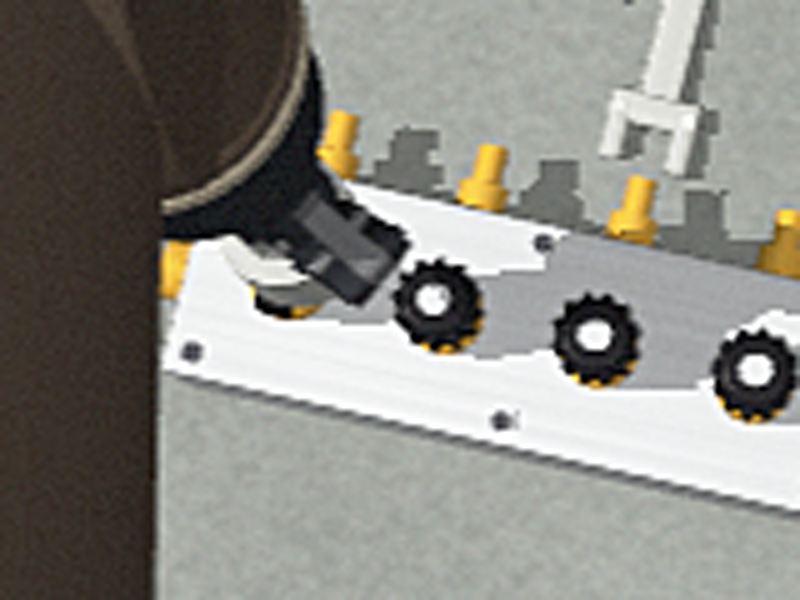

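The cover hangs level at crop (355,225), just short of the bar. I measure where it sits in the gripper, using the same camera for the bar.

```bash
python3 - <<'E'
from h import *
from scipy.optimize import least_squares
W=cloud("scene",np.load("scene8.npy"));z=W[...,2];p=np.array([.6124,.1777])
near=np.hypot(W[...,0]-p[0],W[...,1]-p[1])<.035
m=near&(z>.15)&(z<.184);P=W[m][:,:2]
f=lambda c:np.hypot(P[:,0]-c[0],P[:,1]-c[1])-.024
r=least_squares(f,p,loss="soft_l1",f_scale=.001);print("cover axis scene",m.sum(),r.x.round(4),np.std(f(r.x)),"minus tcp",(r.x-p).round(4))
for lo in(.15,.16,.17):
    m=near&(z>lo)&(z<lo+.012);P=W[m][:,:2];print(lo,m.sum(),least_squares(f,p,loss="soft_l1",f_scale=.001).x.round(4))
P0=W[near&(z>.12)&(z<.2)];print("zmin",np.percentile(P0[:,2],[0,1,5]))
# bonnet in earlier unobstructed image with same camera
W=cloud("scene",np.load("scene3.npy"));z=W[...,2]
m=(np.hypot(W[...,0]-.615,W[...,1]-.197)<.03)&(z>.052)&(z<.062);P=W[m][:,:2]
f=lambda c:np.hypot(P[:,0]-c[0],P[:,1]-c[1])-.016
print("bonnet scene",m.sum(),least_squares(f,[.615,.197],loss="soft_l1",f_scale=.001).x.round(4))
m=(np.hypot(W[...,0]-.615,W[...,1]-.197)<.03)&(z>.083)&(z<.088);print("bar top mid", (W[m].min(0)+W[m].max(0))/2)
E
```

```text
cover axis scene 300 [0.6126 0.1781] 0.0010872419975370752 minus tcp [0.0002 0.0004]
0.15 105 [0.6123 0.1781]
0.16 106 [0.6126 0.178 ]
0.17 117 [0.6127 0.1782]
zmin [0.14337228 0.14639943 0.14946716]
bonnet scene 131 [0.6155 0.1991]
bar top mid [0.61639038 0.19714048 0.08543701]
```

Call:
servo_tool(rows=[[5, 9, 0, 0], [10, 17.3, 10, 0], [10, 17.3, 30, 0], [10, 17.3, 46, 0], [10, 17.3, 46, 0]])

```text
time_s: 13.0
position: [0.6131, 0.2, 0.1473]
tcp_rot: [-0.997, -2.975, 0.004]
force: [-0.2, -0.7, -1.0]
opening: 0.0115
```

Call:
servo_tool(rows=[[0, 0, 0, 0], [0, 0, 0, 0]])

```text
time_s: 13.2
position: [0.6155, 0.1996, 0.1511]
tcp_rot: [0.999, 2.977, 0.001]
force: [-0.3, 0.2, -1.2]
opening: 0.0115
```

```bash
python3 - <<'E'
from h import *
go(.6147,.1975,.1025,53)
im,d=snapshot("scene"); np.save("scene9.npy",d);cv2.imwrite("pics/c9.png",cv2.resize(im[150:250,340:460,::-1],(720,600),interpolation=cv2.INTER_CUBIC))
E
```

```text
t 13.2 p [0.6155 0.1996 0.1511] jaw 52.89 tilt 0.08 open 0.0115 F [-0.32  0.18 -1.18] M [ 0.004  0.015 -0.002] j [-0.67  0.56  0.42  1.64 -0.26  1.    0.76]
tool shift mm [-0.6 -2.2 48.6] yaw -0.1
```

View pics/c9.png

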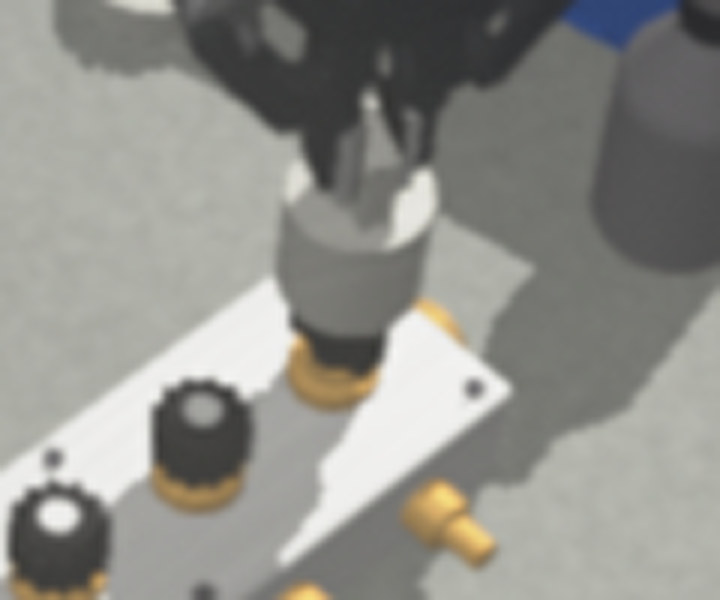

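The crop shows the cover hanging upright just above the bar, slightly off to +y. I correct, let it settle and check.

Call:
servo_tool(rows=[[-0.6, -2, 2, 0], [-0.6, -2, 2, 0], [-0.6, -2, 2, 0], [-0.6, -2, 2, 0]])

```text
time_s: 13.65
position: [0.6142, 0.1973, 0.1485]
tcp_rot: [1.0, 2.978, 0.0]
force: [0.0, -0.3, -1.2]
opening: 0.011
```

```bash
python3 - <<'E'
from h import *
go(.6147,.1975,.1025,53)
E
```

```text
t 13.65 p [0.6142 0.1973 0.1485] jaw 52.88 tilt 0.01 open 0.011 F [ 0.   -0.26 -1.2 ] M [0.02  0.001 0.023] j [-0.67  0.56  0.42  1.64 -0.26  0.99  0.76]
tool shift mm [-0.2  0.4 46. ] yaw -0.1
```

Call:
servo_tool(rows=[[0, 0.4, 4, 0], [0, 0.4, 8, 0], [0, 0.4, 12, 0], [0, 0.4, 16, 0], [0, 0.4, 16, 0]])

```text
time_s: 14.15
position: [0.614, 0.1975, 0.1315]
tcp_rot: [-1.0, -2.977, 0.001]
force: [0.5, -0.2, -1.0]
opening: 0.0115
```

```bash
python3 - <<'E'
from h import *
go(.6147,.1975,.1025,53)
E
```

```text
t 14.15 p [0.614  0.1975 0.1315] jaw 52.88 tilt 0.07 open 0.0115 F [ 0.5  -0.23 -0.98] M [0.003 0.056 0.006] j [-0.66  0.58  0.41  1.66 -0.27  0.96  0.77]
tool shift mm [-0.6  0.5 29. ] yaw -0.1
```

No contact so far, with the rim about 6 mm below the handle's top. I continue down.

Call:
servo_tool(rows=[[-0.3, 0.4, 4, 0], [-0.3, 0.4, 8, 0], [-0.3, 0.4, 12, 0], [-0.3, 0.4, 16, 0], [-0.3, 0.4, 20, 0]])

```text
time_s: 14.65
position: [0.6149, 0.1978, 0.1119]
tcp_rot: [-1.0, -2.978, -0.0]
force: [-0.6, 0.0, -1.7]
opening: 0.0114
```

```bash
python3 - <<'E'
from h import *
go(.6147,.1975,.1015,53)
E
```

```text
t 14.65 p [0.6149 0.1978 0.1119] jaw 52.88 tilt 0.0 open 0.0114 F [-0.55  0.01 -1.67] M [-0.016  0.014  0.008] j [-0.66  0.6   0.4   1.67 -0.28  0.92  0.78]
tool shift mm [-0.  -0.3 10.4] yaw -0.1
```

Call:
servo_tool(rows=[[0, 0, 2, 0], [0, 0, 4, 0], [0, 0, 6, 0], [0, 0, 8, 0], [0, 0, 8, 0]])

```text
time_s: 15.15
position: [0.6147, 0.1977, 0.1041]
tcp_rot: [-1.0, -2.978, 0.0]
force: [-0.0, -0.1, -1.5]
opening: 0.0114
```

```bash
python3 - <<'E'
from h import *
go(.6147,.1975,.1015,53)
E
```

```text
t 15.15 p [0.6147 0.1977 0.1041] jaw 52.88 tilt 0.02 open 0.0114 F [-0.03 -0.12 -1.48] M [0.024 0.031 0.039] j [-0.65  0.61  0.4   1.68 -0.28  0.91  0.78]
tool shift mm [-0.1 -0.2  2.6] yaw -0.1
```

Call:
servo_tool(rows=[[0, 0, 0.5, 0], [0, 0, 1, 0], [0, 0, 1.5, 0], [0, 0, 2, 0], [0, 0, 2, 0]])

```text
time_s: 15.65
position: [0.6149, 0.1977, 0.1023]
tcp_rot: [-1.0, -2.978, -0.0]
force: [0.8, 0.1, -1.4]
opening: 0.0115
```

Call:
servo_tool(rows=[[0, 0, 0.5, 0], [0, 0, 1, 0], [0, 0, 1, 0]])

```text
time_s: 15.95
position: [0.615, 0.1977, 0.1014]
tcp_rot: [1.0, 2.978, 0.0]
force: [0.6, -0.9, 1.1]
opening: 0.0115
```

Call:
servo_tool(rows=[[0, 0, 0.3, 0], [0, 0, 0.6, 0], [0, 0, 0.6, 0]])

```text
time_s: 16.25
position: [0.615, 0.1977, 0.1014]
tcp_rot: [1.0, 2.978, 0.001]
force: [-2.2, -1.4, 6.1]
opening: 0.0114
```

```bash
python3 - <<'E'
from h import *
im,d=snapshot("scene"); np.save("scene10.npy",d);cv2.imwrite("pics/c10.png",cv2.resize(im[150:250,340:460,::-1],(720,600),interpolation=cv2.INTER_CUBIC))
st()
E
```

```text
t 16.3 p [0.615  0.1977 0.1014] jaw 52.87 tilt 0.03 open 0.0113 F [-2.53 -0.65  6.07] M [-0.15   0.562  0.012] j [-0.65  0.61  0.4   1.68 -0.29  0.9   0.78]
```

View pics/c10.png

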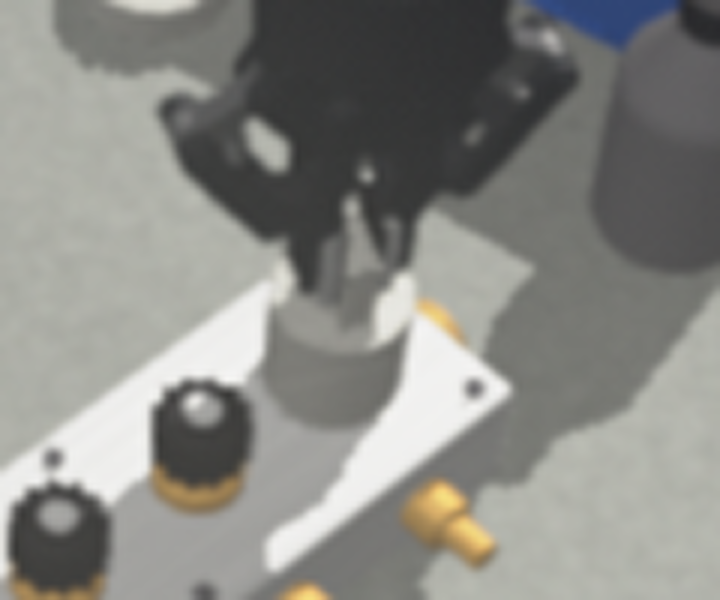

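The cover stands on the manifold: the TCP is at 0.1014 where 0.1015 was expected, with 6 N of contact. The rim is flush in the crop at about (335,420). I release and lift straight up.

Call:
servo_tool(rows=[[0, 0, -0.5, 0], [0, 0, -0.5, 0], [0, 0, -0.5, 0], [0, 0, -0.5, 0], [0, 0, -0.5, 0]], gripper=0.6)

```text
time_s: 16.8
position: [0.6149, 0.1977, 0.1012]
tcp_rot: [-1.0, -2.978, -0.0]
force: [-0.1, 0.3, -0.1]
opening: 0.0343
```

Call:
servo_tool(rows=[[0, 0, -10, 0], [0, 0, -25, 0], [0, 0, -50, 0], [0, 0, -90, 0], [0, 0, -110, 0]])

```text
time_s: 17.3
position: [0.6165, 0.1977, 0.2161]
tcp_rot: [0.999, 2.974, 0.005]
force: [1.1, 0.4, 0.2]
opening: 0.0347
```

```bash
python3 - <<'E'
from h import *
go(.48,.05,.22,53)
E
```

```text
t 17.3 p [0.6165 0.1977 0.2161] jaw 52.85 tilt 0.29 open 0.0347 F [1.08 0.35 0.2 ] M [-0.031 -0.008  0.039] j [-0.68  0.5   0.44  1.56 -0.23  1.12  0.73]
tool shift mm [  19.6 -200.1   -4.8] yaw -0.1
```

Call:
servo_tool(rows=[[4, -40, -5, 0], [8, -80, -10, 0], [12, -120, -10, 0], [16, -160, -10, 0], [20, -200, -10, 0]])

```text
time_s: 17.8
position: [0.4775, 0.0491, 0.2226]
tcp_rot: [1.0, 2.977, 0.002]
force: [0.2, -0.9, 0.2]
opening: 0.0342
```

Call:
servo_tool(rows=[[0, 0, 0, 0], [0, 0, 0, 0], [0, 0, 0, 0], [0, 0, 0, 0]])

```text
time_s: 18.2
position: [0.4791, 0.0513, 0.2215]
tcp_rot: [0.998, 2.978, 0.0]
force: [0.2, 0.6, -0.5]
opening: 0.0342
```

```bash
python3 - <<'E'
from h import *
st()
for n in("scene","top"):
    im,d=snapshot(n); np.save(n+"11.npy",d); cv2.imwrite(f"pics/{n}11.png",im[:,:,::-1])
    W=cloud(n,d);z=W[...,2];near=np.hypot(W[...,0]-.615,W[...,1]-.1975)<.04
    m=near&(z>.118)&(z<.13)
    print(n,"tab",m.sum(),(cv2.minAreaRect((W[m][:,:2]*1000).astype(np.float32)) if m.sum()>10 else 0),np.median(W[m][:,2]))
    m=near&(z>.088)&(z<.099);q=W[m];A=np.c_[q[:,:2],np.ones(len(q))];k=np.abs(q[:,2]-np.median(q[:,2]))<.003
    c=np.linalg.lstsq(A[k],q[k,2],rcond=None)[0];print("top disc",k.sum(),np.median(q[:,2]),"slope",c[:2],"rect",cv2.minAreaRect((q[k][:,:2]*1000).astype(np.float32)))
E
```

```text
t 18.2 p [0.4791 0.0513 0.2215] jaw 52.96 tilt 0.04 open 0.0342 F [ 0.16  0.58 -0.53] M [ 0.025  0.029 -0.01 ] j [-0.63  0.22  0.49  1.96 -0.12  1.    0.85]
scene tab 100 ((615.7815551757812, 196.60711669921875), (12.937335968017578, 33.21459197998047), 52.72713088989258) 0.12349084290687806
top disc 227 0.0936434572447522 slope [-0.00617535 -0.00358386] rect ((616.7862548828125, 195.640380859375), (45.64726257324219, 46.746337890625), 38.34001541137695)
top tab 85 ((615.1199340820312, 197.76641845703125), (12.195892333984375, 29.463905334472656), 53.41953659057617) 0.12366059320107514
top disc 130 0.09369042139299599 slope [-0.01768778 -0.01925664] rect ((621.8363037109375, 204.3880615234375), (27.551488876342773, 46.16820526123047), 47.70044708251953)
```

View pics/scene11.png

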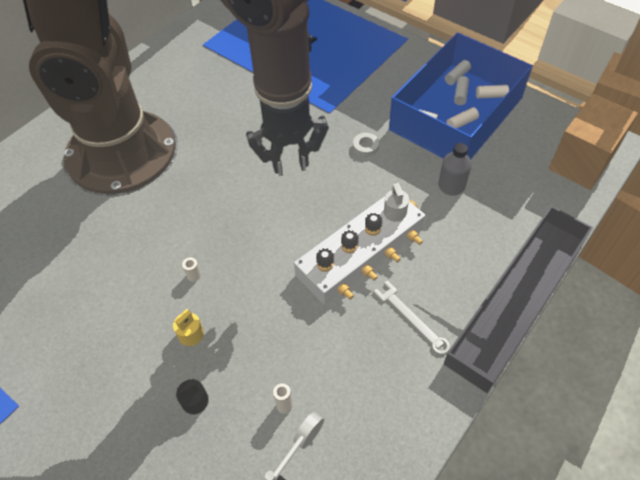

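View pics/top11.png

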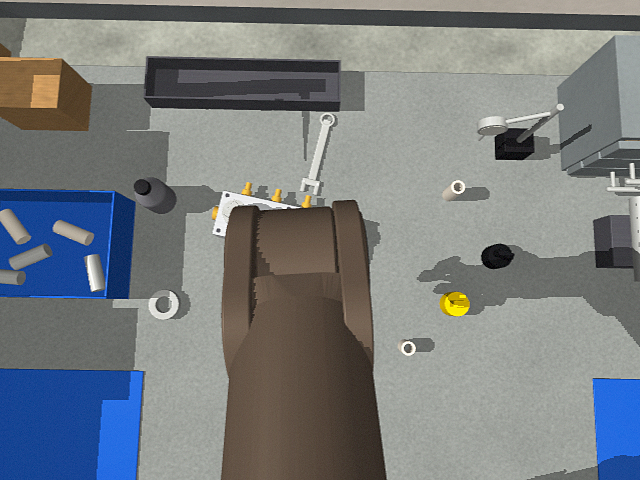

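The cover stands upright on the bar valve at scene pixel (397,203): its top is at 0.0937 m, which puts the rim on the manifold, and its tab centre is (0.615,0.198) against a turning axis of (0.615,0.1975). The bystanders are where they were, and the gripper is clear. I hand in.

```bash
python3 -c "
from cell import job
print(job.job_done())"
```

```text
the job is handed in; nothing more can be done
None
```

The bar valve is shut and nipped, and the steel lockout cover stands flat over it; I handed the job in at about 18 s of the 69 s allowed.

- **Valve:** I turned the bar 62.5° clockwise in all. The torque stepped from about 0.13 to 0.34 N m at 55–58° of turn, and I went on to about 0.4 N m. That puts the nip at about 4.4–7.3°, because I stepped 3° at a time through the seat. A picture after letting go showed the bar still at the angle where I left it. I had no direct seat reading to confirm the nip.
- **Cover:** I set it down with about 6 N of contact. The last pictures put its centre within about 1.5 mm of the turning axis. Its rim is on the manifold's top to within about 1 mm.
- **Uprightness:** The scene camera put the cover's tilt at under 0.01 rad. The top camera, which saw only part of the cover's top, gave about 0.026 rad. Both are inside the 0.05 rad limit.
- **Surroundings:** No unexpected force showed near the round knobs. The sleeves, ring gauge, wrench and bottle look unmoved in the pictures. The gripper is clear of everything.

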